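Draw the gauge plate home and pin it

ROBOT

A 6-joint arm with a two-finger parallel gripper is mounted at the origin on the work surface. World frame = base frame: x ahead of the robot, y to its left, z up, the work surface at z = 0. Lengths are in m, angles in rad, forces in N, time in s.
With the tool pointing down it reaches from about 0.25 to 0.725 m from the base axis. Payload 9.7 kg.
Tool frame: the origin (TCP) lies on the front face of the gripper's body, between the roots of the fingers; the fingertips stand 73 mm ahead of it and the grasp point (between the pads) lies 54 mm ahead of it; z points along the fingers, y is the line along which they close (so a half turn about z gives the same grasp; the last joint's range is limited). The gripper opens to 85 mm and grips with 20 to 120 N. Pads are 22 mm wide; open, the fingers measure 114 mm over their backs; the gripper's body (76 mm by 85 mm) begins 54 mm behind the grasp point. The pads swing forward as they close: fully open they stand 13 mm farther back than shut.
Start: joints at [1.107, 0.087, 0.176, 1.66, 0, 1.571], TCP at [0.246, 0.492, 0.304] pointing down, gripper open.
Joint ranges: [-3.13, 3.13], [-0.85, 1.81], [-1.15, 1.24], [-2.2, 2.28], [-1.44, 1.52], [-3.14, 3.14]. Speed limits (rad/s): [2.22, 2.22, 2.57, 3.14, 3.14, 3.14].

INTERFACE

Orientations are given as a unit quaternion [x, y, z, w].
In Python, from bench import arm gives the robot as it stands.
- The arm moves only by the tool drive_tool, never from a script. Its argument "deltas" is a list of rows, each an object of numbers: "claw": the finger opening in cm, from 0 to 8.54; "tx", "ty", "tz": the shift along the tool's x, y, z in cm; "ax", "ay", "az": the turn, a rotation vector about the tool's x, y, z in rad. A call has 1 to 20 rows; each row shifts and turns the commanded pose from where the row before left it, along the tool's axes as they then stand; what a row does not reach is not made up. A row lasts 1/12 s, in which the tool goes at most 41.7 mm and 7.16 degrees, less where a joint would pass 70% of its speed; a pose out of reach is approached as far as the arm can. A call with a gripper value outside its range is refused whole. The fingers move at their own pace and stop on an object; the grip force is fixed at half the most. Time passes only in rows, so rows that do not move let the fingers close. It gives the time, the measured TCP pose, the force, the opening and the grip force at its end, in the units of the state.
- arm.state(): the state, without advancing time (a new reading comes with each control period).
- arm.camera(name): name is "side" or "top"; returns a dict with "frame" (400x640x3 uint8, red, green, blue), "mtx" (3x3 intrinsics, pixels), "R" (3x3) and "t" (3): a world point X has camera coordinates R X + t. Camera axes: x right, y down, z forward; pixel columns grow to the right and rows downward; lengths in m; the calibration is good to about 2 mm. A picture is of the moment at which its call begins. There is no depth.
- arm.sign_off(): hands the job in; it is judged then, once.
The state is a dict: "t": time; "qpos": joint angles; "joint_velocities": joint speeds; "effort": joint torques, N m; "tool_pos": TCP position; "ee_rot": TCP orientation; "wrist_force": force on the tool from outside, world axes, zero at the start; "moment": the same for the moment, N m; "finger_gap": finger opening in m; "gripper_force": force on a finger pad.
Only numpy, scipy, OpenCV 4.12 (cv2) and the standard library are available. Lean on these libraries where they do the work, as an engineer would, in place of code of your own. Each camera call takes 0.05 s, during which the arm holds its last target. There are 200 camera calls.

TASK

Press down lightly on the rubber pad on top of the brass gauge plate and draw the plate along its channel towards the robot until it is fully home against the red front stop; then push the black-knobbed index pin fully down so that it locks the plate through its hole. It is precision equipment: press firmly enough that the fingers do not skid, but keep the fingers' force on anything under about 20 newtons, leave the things lying around where they are, and come away clear.

Things in the scene. Friction and masses are not known exactly. Their poses are not given: they have to be found in the camera images.
- fixture: Gauging fixture bolted to the bench, 300 (x) x 145 (y) mm, dark steel, grey rails. Origin: centre of its underside on the bench; z up; -x is the draw direction (to its front, roughly to the robot). A channel 93 mm wide runs along x between rails 36 mm high; the plate lies in it on a bed. Channel open above from x = -101 mm (bridge) to +45 mm (hood).
- hood_edge (a point): Middle of the front upper edge of the fixture's red hood, 47 mm above the bench. The hood covers the channel and the plate's rear end for 105 mm from here towards the fixture's +x; a loose ring lies on it. At the start the plate's rubber pad lies in the open channel at least from here to 60 mm in front (-x) of here.
- bridge_mid (a point): Middle of the top of the grey bridge across the channel, 56 mm above the bench, 24 mm wide along x; it carries the index pin in a brass bush. The brass plate in the channel (not measured): 190 (x) x 90 x 6 mm, 0.8 kg, loose, 1.5 mm play each side, starts 45-75 mm short of the stop; 12 mm hole on its centre line 22 mm behind its front edge.
- stop_face (a point): Middle of the inner face of the red front stop, 135 mm from the fixture's origin towards -x, 26 mm above the bench. On the plate's middle is a hard black rubber pad 110 (x) x 60 (y) x 1.5 mm. The bed's height is not known: the pad's top lies 27 to 35 mm above the bench, to be found by feel (10 N or more per mm). Pressed with 10 to 15 N it drags well; under 6 or 7 N fingers skid.
- feeler (a joint): Home feeler: a light spring rod (under 1 N) through the front stop on its centre line, 26 mm above the bench. 0 = out, standing 6 mm into the channel (start); 0.006 m = pushed flush with the stop face by the plate, which is then fully home. As it goes in, its green end comes out at the stop's front. It is for the plate to push, and does not push the plate back.
- pin (a joint): Index pin in the bridge: 0 = up (start), 0.016 m = fully down, a hard end. The 8 mm pin with tapered tip stands over the channel's centre line 22 mm behind the stop face, so it meets the plate's hole only when the plate is home. It moves vertically against about 5 N of friction and stays where it is left.
- knob_top (a point): Middle of the top of the index pin's round black mushroom knob (30 mm across, 14 mm high); 89.5 mm above the bench with the pin up, 73.5 mm with it down.
- dial_gauge: Bystander: black dial gauge lying on its back, 58 mm across, 22 mm high, 45 mm steel stem; origin under its centre. Leave alone.
- ring_gauge: Bystander: steel ring 60 mm across, 20 mm high, lying on the red hood; origin at the centre of its underside. Leave alone.
- gauge_block: Bystander: steel block 35 x 20 x 30 mm beside the fixture's left (+y) side; origin under its centre. Leave alone.
- screwdriver: Bystander: screwdriver lying along the fixture's right (-y) side; origin under it. Leave alone.
- oil_can: Bystander: small white bottle with red cap, 44 mm across, 90 mm high; origin under its centre. Leave alone.
- parts_cup: Bystander: blue bowl 70 mm across, 50 mm high; origin under its centre. Leave alone.
- setting_disc: Bystander: steel disc 52 mm across, 18 mm high; origin under its centre. Leave alone.

How it is judged:
By the outcome, as a careful person would: the job done as asked, in the order asked, and still so for the second after the job is handed in, with the robot touching nothing.
It also fails if it takes over 56 s, if anything falls off the work surface, if the arm or the gripper's body presses on something with over 40 N, if the wrist force passes 120 N, or if a joint passes its speed limit or range.

## Working session

There is one attempt and no reset: what is moved stays moved. The work goes in short steps, Python scripts to look and compute and a tool call to move; the robot and the scene stay as the last step left them, time stands still between calls to the robot, and variables do not carry over. Pictures are saved under pics/ and viewed, at most 10 in all, crops included, and the job is handed in when it is done.

Besides the shell and the picture viewer there is one more tool, called after "Call:" as name(argument=value, ...) on one line, values as JSON. drive_tool: Moves the arm, as the interface text tells. Its arguments: {"type":"object","properties":{"deltas":{"type":"array","items":{"type":"object","properties":{"claw":{"type":"number"},"tx":{"type":"number"},"ty":{"type":"number"},"tz":{"type":"number"},"ax":{"type":"number"},"ay":{"type":"number"},"az":{"type":"number"}}}}},"required":["deltas"]}

```bash
mkdir -p pics; python3 - <<'E'
from bench import arm
import cv2,json
import numpy as np
for n in("top","side"):
    c=arm.camera(n); cv2.imwrite(f"pics/{n}0.png",c["frame"][:,:,::-1])
    np.savez(f"{n}0.npz",**{k:np.array(v) for k,v in c.items()})
    print(n,np.round(c["mtx"],1).tolist(),np.round(c["R"],3).tolist(),np.round(c["t"],3).tolist())
print(arm.state())
E
```

```text
top [[514.6, 0.0, 314.6], [0.0, 514.6, 199.4], [0.0, 0.0, 1.0]] [[0.021, -0.999, 0.027], [-0.986, -0.025, -0.168], [0.168, -0.023, -0.985]] [-0.034, 0.554, 1.348]
side [[368.2, 0.0, 317.8], [0.0, 368.2, 196.0], [0.0, 0.0, 1.0]] [[-0.978, -0.21, 0.0], [-0.12, 0.557, -0.822], [0.173, -0.803, -0.57]] [0.546, 0.142, 0.932]
{'t': 0.1, 'qpos': array([ 1.10698081e+00,  8.73822839e-02,  1.75230147e-01,  1.65979349e+00,
       -1.34858758e-07,  1.57079278e+00]), 'joint_velocities': array([ 1.14136386e-03, -1.54737494e-03, -3.34350142e-04,  1.57044754e-05,
       -1.21163196e-03,  4.13823431e-04]), 'effort': array([-9.23398475e-04, -5.21562517e+01,  4.65652263e+01,  1.60179340e-02,
       -4.23426798e-05, -6.37387444e-06]), 'tool_pos': array([0.24599858, 0.49179065, 0.30327505]), 'ee_rot': array([ 2.29832865e-01,  9.73229944e-01, -5.59281570e-04, -1.32009804e-04]), 'wrist_force': array([1.05590263, 0.02291532, 0.41073896]), 'moment': array([ 0.04074913, -0.03509181, -0.00682883]), 'gripper_force': 0.0, 'finger_gap': 0.08538455074715035}
```

View pics/top0.png

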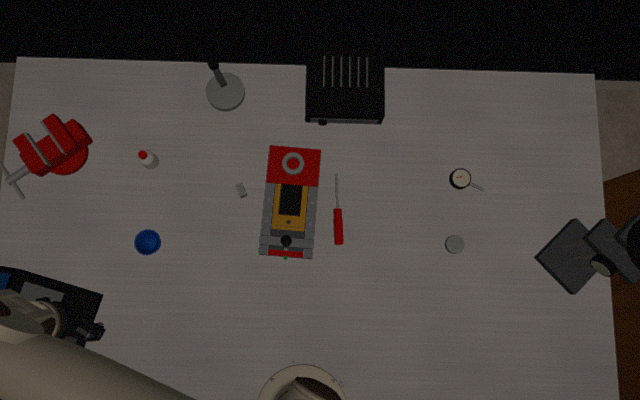

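View pics/side0.png

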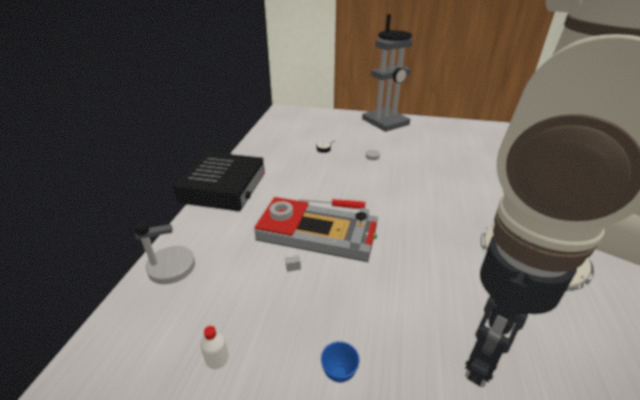

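```bash
python3 - <<'E'
import cv2,numpy as np
t=cv2.imread("pics/top0.png")[140:265,250:350]; s=cv2.imread("pics/side0.png")[190:265,250:390]
f=lambda a,k:cv2.convertScaleAbs(cv2.resize(a,None,fx=k,fy=k,interpolation=cv2.INTER_CUBIC),alpha=1.5)
t=f(t,4);s=f(s,2.8)
o=np.zeros((500,800,3),np.uint8);o[:t.shape[0],:400]=t;o[:s.shape[0],400:400+s.shape[1]]=s
cv2.imwrite("pics/crop0.png",o)
E
```

```text
(no output)
```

View pics/crop0.png

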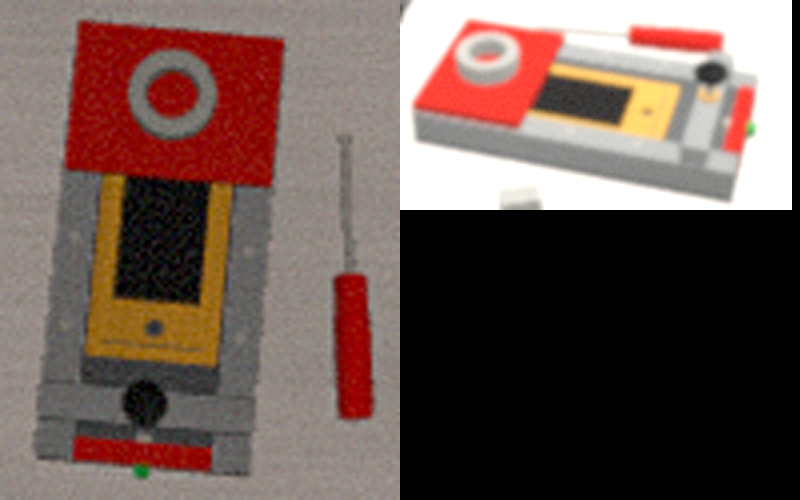

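```bash
cat > h.py <<'E'
import numpy as np
from scipy.optimize import least_squares
def load(n): return np.load(n)
def proj(c,X):
    p=(c["R"]@np.atleast_2d(X).T).T+c["t"]; q=(c["mtx"]@p.T).T; return q[:,:2]/q[:,2:]
def ray(c,uv,z):
    d=c["R"].T@np.linalg.inv(c["mtx"])@np.array([*uv,1.]); o=-c["R"].T@c["t"]; return o+d*(z-o[2])/d[2]
def fx(p,L):
    L=np.atleast_2d(L); a=p[2]; R=np.array([[np.cos(a),-np.sin(a),0],[np.sin(a),np.cos(a),0],[0,0,1]]); return L@R.T+[p[0],p[1],0]
E
python3 - <<'E'
from h import *
T=load("top0.npz");S=load("side0.npz")
L=np.array([[45,72.5,47],[45,-72.5,47],[150,72.5,47],[150,-72.5,47],[-113,0,89.5]])/1e3
uv=np.array([[66,169],[272,186],[78,21],[284,39],[145,402]]);uv=(uv+.5)/4-.5+[250,140]
Ls=np.array([[45,72.5,47],[45,-72.5,47],[150,72.5,47],[150,-72.5,47],[-113,0,89.5]])/1e3
us=np.array([[521,126],[565,32],[415,105],[467,22],[711,69]])-[400,0];us=(us+.5)/2.8-.5+[250,190]
for i in range(4):print(np.round(ray(T,uv[i],.047),4),np.round(ray(S,us[i],.047),4))
print(ray(T,uv[4],.0895),ray(S,us[4],.0895))
f=lambda p:np.r_[(proj(T,fx(p,L))-uv).ravel(),(proj(S,fx(p,Ls))-us).ravel()]
r=least_squares(f,[.5,0,0],loss="soft_l1");print(r.x,np.round(r.fun,1))
p=r.x;np.save("p.npy",p)
for n,l in dict(hood=[.045,0,.047],bridge=[-.113,0,.056],stop=[-.135,0,.026]).items():print(n,np.round(fx(p,l),4))
# plate
P=lambda u,v,z:(ray(T,((u+.5)/4-.5+250,(v+.5)/4-.5+140),z)-[p[0],p[1],0])
a=p[2];Ri=np.array([[np.cos(a),np.sin(a),0],[-np.sin(a),np.cos(a),0],[0,0,1]])
for n,(u,v,z) in dict(hole=(154,328,.03),fl=(85,356,.03),fr=(217,366,.03),padfl=(115,297,.031),padfr=(200,304,.031),green=(141,471,.026),stopL=(73,436,.036),stopR=(213,447,.036)).items():print(n,np.round(Ri@P(u,v,z),4))
from bench import arm;print(arm.state()["tool_pos"])
E
```

```text
[0.5996 0.1118 0.047 ] [0.5972 0.116  0.047 ]
[ 0.5914 -0.0285  0.047 ] [ 0.592  -0.0319  0.047 ]
[0.7037 0.1074 0.047 ] [0.6992 0.1081 0.047 ]
[ 0.6949 -0.0347  0.047 ] [ 0.6934 -0.028   0.047 ]
[0.43853924 0.05210059 0.0895    ] [0.4382644  0.05360872 0.0895    ]
[ 0.54991582  0.04519006 -0.05667995] [-1.2  0.2  0.4  0.3 -0.6 -0.   0.3 -0.2  0.2  0.6 -0.6 -0.3  0.3  0.5
 -1.8 -0.   0.1 -1.6  0.6 -0.4]
hood [[0.5948 0.0426 0.047 ]]
bridge [[0.4371 0.0516 0.056 ]]
stop [[0.4151 0.0528 0.026 ]]
hole [-0.0557  0.001   0.03  ]
fl [-0.0785  0.0459  0.03  ]
fr [-0.0782 -0.0438  0.03  ]
padfl [-0.0368  0.0292  0.031 ]
padfr [-0.0369 -0.0288  0.031 ]
green [-0.1527  0.0015  0.026 ]
stopL [-0.1335  0.0486  0.036 ]
stopR [-0.1334 -0.0455  0.036 ]
[0.24599858 0.49179065 0.30327505]
```

Call:
drive_tool(deltas=[{"claw":0,"az":-0.0509},{"claw":0,"az":-0.0509},{"claw":0,"az":-0.0509},{"claw":0,"az":-0.0509},{"claw":0,"az":-0.0509},{"claw":0,"az":-0.0509},{"claw":0,"az":-0.0509},{"claw":0,"az":-0.0509},{"claw":0,"tx":-1.0,"ty":-1.24},{"claw":0,"tx":-1.5,"ty":-1.86},{"claw":0,"tx":-2,"ty":-2.48},{"claw":0,"tx":-2,"ty":-2.48},{"claw":0,"tx":-2,"ty":-2.48}])

```text
$.deltas[0]: bad value
```

```bash
cat > s.py <<'E'
from bench import arm
import numpy as np
from h import *
from scipy.spatial.transform import Rotation as Ro
s=arm.state();p=np.load("p.npy");q=s["tool_pos"]
R=Ro.from_quat(s["ee_rot"]).as_matrix()
d=q[:2]-p[:2];a=p[2]
print("t",s["t"],"fix xy mm",np.round([1e3*(np.cos(a)*d[0]+np.sin(a)*d[1]),1e3*(-np.sin(a)*d[0]+np.cos(a)*d[1])],1),"z",round(q[2]*1e3,2),"tip",round(q[2]*1e3-73,2))
print("yaw err",np.arctan2(R[1,1],R[0,1])-(np.pi/2+a),"z",R[:,2].round(4),"F",s["wrist_force"].round(2),"q",s["qpos"].round(2),s["finger_gap"])
E
python3 s.py
```

```text
t 0.1 fix xy mm [-328.7  428.7] z 303.28 tip 230.28
yaw err -0.4071320196154753 z [-5.e-04 -1.e-03 -1.e+00] F [1.06 0.02 0.41] q [ 1.11  0.09  0.18  1.66 -0.    1.57] 0.08538455074715035
```

Call:
drive_tool(deltas=[{"claw":0.05,"tx":0.0,"ty":0.0,"tz":0.0,"ax":0.0,"ay":0.0,"az":-0.051}])

```text
t: 0.18
tool_pos: [0.246, 0.4918, 0.3034]
ee_rot: [0.205, 0.979, -0.0, -0.0]
wrist_force: [-0.3, -0.5, -0.6]
finger_gap: 0.0757
gripper_force: 0.0
```

Call:
drive_tool(deltas=[{"claw":0.0,"tx":0.0,"ty":0.0,"tz":0.0,"ax":0.0,"ay":0.0,"az":-0.051},{"claw":0.0,"tx":0.0,"ty":0.0,"tz":0.0,"ax":0.0,"ay":0.0,"az":-0.051},{"claw":0.0,"tx":0.0,"ty":0.0,"tz":0.0,"ax":0.0,"ay":0.0,"az":-0.051},{"claw":0.0,"tx":0.0,"ty":0.0,"tz":0.0,"ax":0.0,"ay":0.0,"az":-0.051},{"claw":0.0,"tx":0.0,"ty":0.0,"tz":0.0,"ax":0.0,"ay":0.0,"az":-0.051},{"claw":0.0,"tx":0.0,"ty":0.0,"tz":0.0,"ax":0.0,"ay":0.0,"az":-0.051},{"claw":0.0,"tx":0.0,"ty":0.0,"tz":0.0,"ax":0.0,"ay":0.0,"az":-0.05},{"claw":0.0,"tx":-1.0,"ty":-1.24,"tz":0.0,"ax":0.0,"ay":0.0,"az":0.0},{"claw":0.0,"tx":-1.5,"ty":-1.86,"tz":0.0,"ax":0.0,"ay":0.0,"az":0.0},{"claw":0.0,"tx":-2.0,"ty":-2.48,"tz":0.0,"ax":0.0,"ay":0.0,"az":0.0},{"claw":0.0,"tx":-2.0,"ty":-2.48,"tz":0.0,"ax":0.0,"ay":0.0,"az":0.0},{"claw":0.0,"tx":-2.0,"ty":-2.48,"tz":0.0,"ax":0.0,"ay":0.0,"az":0.0},{"claw":0.0,"tx":-2.0,"ty":-2.48,"tz":0.0,"ax":0.0,"ay":0.0,"az":0.0}])

```text
t: 1.27
tool_pos: [0.3439, 0.3547, 0.3035]
ee_rot: [0.028, 1.0, -0.0, -0.0]
wrist_force: [-0.4, 0.4, 0.4]
finger_gap: -0.0
gripper_force: 0.0
```

```bash
python3 s.py
```

```text
t 1.2667 fix xy mm [-223.2  297.3] z 303.53 tip 230.53
yaw err 0.0003806067683131964 z [-4.e-04 -4.e-04 -1.e+00] F [-0.43  0.41  0.44] q [ 0.8  -0.05  0.04  1.66 -0.    0.86] -2.8745032817212655e-05
```

Call:
drive_tool(deltas=[{"claw":0.0,"tx":-2.0,"ty":-2.48,"tz":0.0,"ax":0.0,"ay":0.0,"az":0.0},{"claw":0.0,"tx":-2.0,"ty":-2.48,"tz":0.0,"ax":0.0,"ay":0.0,"az":0.0},{"claw":0.0,"tx":-2.0,"ty":-2.48,"tz":0.0,"ax":0.0,"ay":0.0,"az":0.0},{"claw":0.0,"tx":-2.0,"ty":-2.48,"tz":0.0,"ax":0.0,"ay":0.0,"az":0.0},{"claw":0.0,"tx":-2.0,"ty":-2.48,"tz":0.0,"ax":0.0,"ay":0.0,"az":0.0},{"claw":0.0,"tx":-2.0,"ty":-2.48,"tz":0.0,"ax":0.0,"ay":0.0,"az":0.0},{"claw":0.0,"tx":-2.0,"ty":-2.48,"tz":0.0,"ax":0.0,"ay":0.0,"az":0.0},{"claw":0.0,"tx":-2.0,"ty":-2.48,"tz":0.0,"ax":0.0,"ay":0.0,"az":0.0},{"claw":0.0,"tx":-2.0,"ty":-2.48,"tz":0.0,"ax":0.0,"ay":0.0,"az":0.0},{"claw":0.0,"tx":-2.0,"ty":-2.48,"tz":0.0,"ax":0.0,"ay":0.0,"az":0.0},{"claw":0.0,"tx":-2.0,"ty":-2.48,"tz":0.0,"ax":0.0,"ay":0.0,"az":0.0},{"claw":0.0,"tx":-2.0,"ty":-2.48,"tz":0.0,"ax":0.0,"ay":0.0,"az":0.0},{"claw":0.0,"tx":0.0,"ty":0.0,"tz":2.0,"ax":0.0,"ay":0.0,"az":0.0},{"claw":0.0,"tx":0.0,"ty":0.0,"tz":3.0,"ax":0.0,"ay":0.0,"az":0.0},{"claw":0.0,"tx":0.0,"ty":0.0,"tz":3.0,"ax":0.0,"ay":0.0,"az":0.0},{"claw":0.0,"tx":0.0,"ty":0.0,"tz":3.0,"ax":0.0,"ay":0.0,"az":0.0},{"claw":0.0,"tx":0.0,"ty":0.0,"tz":2.5,"ax":0.0,"ay":0.0,"az":0.0},{"claw":0.0,"tx":0.0,"ty":0.0,"tz":1.5,"ax":0.0,"ay":0.0,"az":0.0},{"claw":0.0,"tx":0.0,"ty":0.0,"tz":0.0,"ax":0.0,"ay":0.0,"az":0.0}])

```text
t: 2.85
tool_pos: [0.5644, 0.045, 0.1496]
ee_rot: [0.028, 1.0, -0.0, -0.003]
wrist_force: [-1.1, -0.6, 0.1]
finger_gap: -0.0004
gripper_force: 0.0
```

```bash
python3 s.py; python3 - <<'E'
from bench import arm
import cv2,numpy as np
f=lambda a,k:cv2.convertScaleAbs(cv2.resize(a,None,fx=k,fy=k,interpolation=cv2.INTER_CUBIC),alpha=1.4)
t=arm.camera("top")["frame"][:,:,::-1][140:265,240:340];s=arm.camera("side")["frame"][:,:,::-1][140:270,240:390]
t=f(t,4);s=f(s,2.6)
o=np.zeros((500,800,3),np.uint8);o[:,:400]=t;o[:s.shape[0],400:790]=s
cv2.imwrite("pics/c1.png",o)
E
```

```text
t 2.85 fix xy mm [14.5  0.6] z 149.61 tip 76.61
yaw err -0.0001874385967828296 z [-6.5e-03 -5.0e-04 -1.0e+00] F [-1.15 -0.62  0.1 ] q [ 0.08  0.13 -0.08  1.37  0.    0.14] -0.00040245134858450074
```

View pics/c1.png

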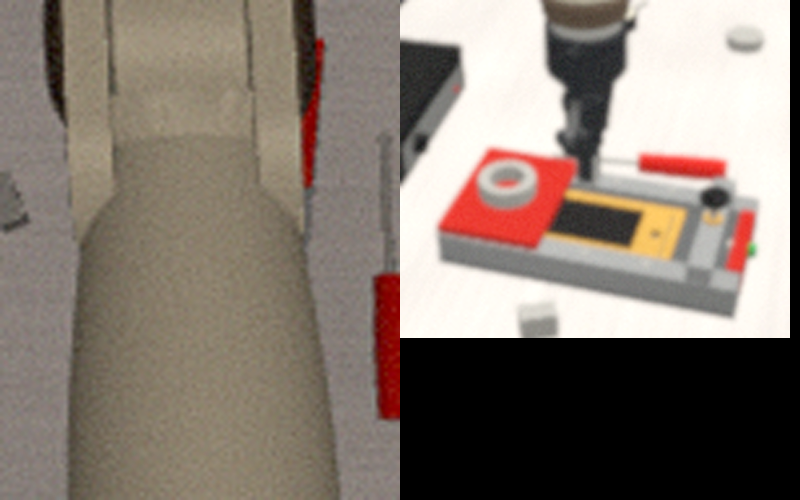

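Call:
drive_tool(deltas=[{"claw":0.0,"tx":0.0,"ty":0.0,"tz":1.0,"ax":0.0,"ay":0.0,"az":0.0},{"claw":0.0,"tx":0.0,"ty":0.0,"tz":1.0,"ax":0.0,"ay":0.0,"az":0.0},{"claw":0.0,"tx":0.0,"ty":0.0,"tz":0.5,"ax":0.0,"ay":0.0,"az":0.0},{"claw":0.0,"tx":0.0,"ty":0.0,"tz":0.0,"ax":0.0,"ay":0.0,"az":0.0},{"claw":0.0,"tx":0.0,"ty":0.0,"tz":0.0,"ax":0.0,"ay":0.0,"az":0.0},{"claw":0.0,"tx":0.0,"ty":0.0,"tz":0.0,"ax":0.0,"ay":0.0,"az":0.0},{"claw":0.0,"tx":0.0,"ty":0.0,"tz":0.0,"ax":0.0,"ay":0.0,"az":0.0}])

```text
t: 3.53
tool_pos: [0.5664, 0.0452, 0.1294]
ee_rot: [0.028, 1.0, 0.0, 0.0]
wrist_force: [0.3, 1.0, 0.6]
finger_gap: 0.0
gripper_force: 0.0
```

```bash
python3 s.py; python3 -c "
from h import *
print(proj(load('side0.npz'),[.5644,.045,.0766]), (590-400)/2.6+240,178/2.6+140)"
```

```text
t 3.5333 fix xy mm [16.5  1. ] z 129.42 tip 56.42
yaw err -0.00012207460134594506 z [ 8.e-04  1.e-04 -1.e+00] F [0.34 1.   0.65] q [ 0.08  0.13 -0.11  1.33  0.    0.14] 4.874388645636341e-05
[[311.99971133 210.02279626]] 313.0769230769231 208.46153846153845
```

Call:
drive_tool(deltas=[{"claw":0.0,"tx":0.0,"ty":-0.1,"tz":0.5,"ax":0.0,"ay":0.0,"az":0.0},{"claw":0.0,"tx":0.0,"ty":0.0,"tz":0.7,"ax":0.0,"ay":0.0,"az":0.0},{"claw":0.0,"tx":0.0,"ty":0.0,"tz":0.5,"ax":0.0,"ay":0.0,"az":0.0},{"claw":0.0,"tx":0.0,"ty":0.0,"tz":0.2,"ax":0.0,"ay":0.0,"az":0.0},{"claw":0.0,"tx":0.0,"ty":0.0,"tz":0.0,"ax":0.0,"ay":0.0,"az":0.0},{"claw":0.0,"tx":0.0,"ty":0.0,"tz":0.0,"ax":0.0,"ay":0.0,"az":0.0}])

```text
t: 4.03
tool_pos: [0.566, 0.0442, 0.1096]
ee_rot: [0.028, 1.0, -0.0, -0.0]
wrist_force: [0.2, -0.3, 1.2]
finger_gap: 0.0001
gripper_force: 0.0
```

Call:
drive_tool(deltas=[{"claw":0.0,"tx":0.0,"ty":0.0,"tz":0.05,"ax":0.0,"ay":0.0,"az":0.0},{"claw":0.0,"tx":0.0,"ty":0.0,"tz":0.05,"ax":0.0,"ay":0.0,"az":0.0},{"claw":0.0,"tx":0.0,"ty":0.0,"tz":0.0,"ax":0.0,"ay":0.0,"az":0.0}])

```text
t: 4.28
tool_pos: [0.5662, 0.0442, 0.109]
ee_rot: [0.028, 1.0, -0.0, 0.0]
wrist_force: [0.2, -0.8, 0.9]
finger_gap: -0.0002
gripper_force: 0.0
```

Call:
drive_tool(deltas=[{"claw":0.0,"tx":0.0,"ty":0.0,"tz":0.03,"ax":0.0,"ay":0.0,"az":0.0},{"claw":0.0,"tx":0.0,"ty":0.0,"tz":0.03,"ax":0.0,"ay":0.0,"az":0.0},{"claw":0.0,"tx":0.0,"ty":0.0,"tz":0.02,"ax":0.0,"ay":0.0,"az":0.0},{"claw":0.0,"tx":0.0,"ty":0.0,"tz":0.0,"ax":0.0,"ay":0.0,"az":0.0}])

```text
t: 4.62
tool_pos: [0.5661, 0.0442, 0.108]
ee_rot: [0.028, 1.0, -0.0, -0.0]
wrist_force: [0.3, 0.3, 1.0]
finger_gap: 0.0
gripper_force: 0.0
```

Call:
drive_tool(deltas=[{"claw":0.0,"tx":0.0,"ty":0.0,"tz":0.03,"ax":0.0,"ay":0.0,"az":0.0},{"claw":0.0,"tx":0.0,"ty":0.0,"tz":0.03,"ax":0.0,"ay":0.0,"az":0.0},{"claw":0.0,"tx":0.0,"ty":0.0,"tz":0.02,"ax":0.0,"ay":0.0,"az":0.0},{"claw":0.0,"tx":0.0,"ty":0.0,"tz":0.0,"ax":0.0,"ay":0.0,"az":0.0}])

```text
t: 4.95
tool_pos: [0.5661, 0.0442, 0.1072]
ee_rot: [0.028, 1.0, 0.0, -0.0]
wrist_force: [0.3, -0.3, 0.1]
finger_gap: -0.0001
gripper_force: 0.0
```

Call:
drive_tool(deltas=[{"claw":0.0,"tx":0.0,"ty":0.0,"tz":0.03,"ax":0.0,"ay":0.0,"az":0.0},{"claw":0.0,"tx":0.0,"ty":0.0,"tz":0.03,"ax":0.0,"ay":0.0,"az":0.0},{"claw":0.0,"tx":0.0,"ty":0.0,"tz":0.02,"ax":0.0,"ay":0.0,"az":0.0},{"claw":0.0,"tx":0.0,"ty":0.0,"tz":0.0,"ax":0.0,"ay":0.0,"az":0.0}])

```text
t: 5.28
tool_pos: [0.5661, 0.0442, 0.1064]
ee_rot: [0.028, 1.0, 0.0, -0.0]
wrist_force: [-0.1, -0.2, 0.6]
finger_gap: -0.0003
gripper_force: 0.0
```

Call:
drive_tool(deltas=[{"claw":0.0,"tx":0.0,"ty":0.0,"tz":0.03,"ax":0.0,"ay":0.0,"az":0.0},{"claw":0.0,"tx":0.0,"ty":0.0,"tz":0.03,"ax":0.0,"ay":0.0,"az":0.0},{"claw":0.0,"tx":0.0,"ty":0.0,"tz":0.02,"ax":0.0,"ay":0.0,"az":0.0},{"claw":0.0,"tx":0.0,"ty":0.0,"tz":0.0,"ax":0.0,"ay":0.0,"az":0.0}])

```text
t: 5.62
tool_pos: [0.5661, 0.0442, 0.1056]
ee_rot: [0.028, 1.0, 0.0, -0.0]
wrist_force: [1.0, 0.1, -0.4]
finger_gap: -0.0002
gripper_force: 0.0
```

Call:
drive_tool(deltas=[{"claw":0.0,"tx":0.0,"ty":0.0,"tz":0.03,"ax":0.0,"ay":0.0,"az":0.0},{"claw":0.0,"tx":0.0,"ty":0.0,"tz":0.03,"ax":0.0,"ay":0.0,"az":0.0},{"claw":0.0,"tx":0.0,"ty":0.0,"tz":0.02,"ax":0.0,"ay":0.0,"az":0.0},{"claw":0.0,"tx":0.0,"ty":0.0,"tz":0.0,"ax":0.0,"ay":0.0,"az":0.0}])

```text
t: 5.95
tool_pos: [0.5661, 0.0442, 0.1048]
ee_rot: [0.028, 1.0, -0.0, -0.0]
wrist_force: [0.2, -0.1, 0.2]
finger_gap: -0.0002
gripper_force: 0.0
```

Call:
drive_tool(deltas=[{"claw":0.0,"tx":0.0,"ty":0.0,"tz":0.03,"ax":0.0,"ay":0.0,"az":0.0},{"claw":0.0,"tx":0.0,"ty":0.0,"tz":0.03,"ax":0.0,"ay":0.0,"az":0.0},{"claw":0.0,"tx":0.0,"ty":0.0,"tz":0.02,"ax":0.0,"ay":0.0,"az":0.0},{"claw":0.0,"tx":0.0,"ty":0.0,"tz":0.0,"ax":0.0,"ay":0.0,"az":0.0}])

```text
t: 6.28
tool_pos: [0.5661, 0.0442, 0.1041]
ee_rot: [0.028, 1.0, 0.0, -0.0]
wrist_force: [-0.2, 0.3, -0.1]
finger_gap: -0.0002
gripper_force: 0.0
```

Call:
drive_tool(deltas=[{"claw":0.0,"tx":0.0,"ty":0.0,"tz":0.03,"ax":0.0,"ay":0.0,"az":0.0},{"claw":0.0,"tx":0.0,"ty":0.0,"tz":0.03,"ax":0.0,"ay":0.0,"az":0.0},{"claw":0.0,"tx":0.0,"ty":0.0,"tz":0.02,"ax":0.0,"ay":0.0,"az":0.0},{"claw":0.0,"tx":0.0,"ty":0.0,"tz":0.0,"ax":0.0,"ay":0.0,"az":0.0}])

```text
t: 6.62
tool_pos: [0.5661, 0.0442, 0.1032]
ee_rot: [0.028, 1.0, -0.0, -0.0]
wrist_force: [0.2, 0.7, 0.2]
finger_gap: 0.0003
gripper_force: 0.0
```

Call:
drive_tool(deltas=[{"claw":0.0,"tx":0.0,"ty":0.0,"tz":0.03,"ax":0.0,"ay":0.0,"az":0.0},{"claw":0.0,"tx":0.0,"ty":0.0,"tz":0.03,"ax":0.0,"ay":0.0,"az":0.0},{"claw":0.0,"tx":0.0,"ty":0.0,"tz":0.02,"ax":0.0,"ay":0.0,"az":0.0},{"claw":0.0,"tx":0.0,"ty":0.0,"tz":0.0,"ax":0.0,"ay":0.0,"az":0.0}])

```text
t: 6.95
tool_pos: [0.5661, 0.0442, 0.1024]
ee_rot: [0.028, 1.0, -0.0, -0.0]
wrist_force: [0.3, -0.5, 0.6]
finger_gap: -0.0
gripper_force: 0.0
```

Call:
drive_tool(deltas=[{"claw":0.0,"tx":0.0,"ty":0.0,"tz":0.03,"ax":0.0,"ay":0.0,"az":0.0},{"claw":0.0,"tx":0.0,"ty":0.0,"tz":0.03,"ax":0.0,"ay":0.0,"az":0.0},{"claw":0.0,"tx":0.0,"ty":0.0,"tz":0.02,"ax":0.0,"ay":0.0,"az":0.0},{"claw":0.0,"tx":0.0,"ty":0.0,"tz":0.0,"ax":0.0,"ay":0.0,"az":0.0}])

```text
t: 7.28
tool_pos: [0.5661, 0.0442, 0.1016]
ee_rot: [0.028, 1.0, -0.0, -0.0]
wrist_force: [-0.2, 0.8, -0.4]
finger_gap: -0.0005
gripper_force: 0.0
```

Call:
drive_tool(deltas=[{"claw":0.0,"tx":0.0,"ty":0.0,"tz":0.03,"ax":0.0,"ay":0.0,"az":0.0},{"claw":0.0,"tx":0.0,"ty":0.0,"tz":0.03,"ax":0.0,"ay":0.0,"az":0.0},{"claw":0.0,"tx":0.0,"ty":0.0,"tz":0.02,"ax":0.0,"ay":0.0,"az":0.0},{"claw":0.0,"tx":0.0,"ty":0.0,"tz":0.0,"ax":0.0,"ay":0.0,"az":0.0}])

```text
t: 7.62
tool_pos: [0.5661, 0.0442, 0.1008]
ee_rot: [0.028, 1.0, -0.0, -0.0]
wrist_force: [0.5, 0.8, -0.8]
finger_gap: -0.0003
gripper_force: 0.0
```

Call:
drive_tool(deltas=[{"claw":0.0,"tx":0.0,"ty":0.0,"tz":0.03,"ax":0.0,"ay":0.0,"az":0.0},{"claw":0.0,"tx":0.0,"ty":0.0,"tz":0.03,"ax":0.0,"ay":0.0,"az":0.0},{"claw":0.0,"tx":0.0,"ty":0.0,"tz":0.0,"ax":0.0,"ay":0.0,"az":0.0},{"claw":0.0,"tx":0.0,"ty":0.0,"tz":0.0,"ax":0.0,"ay":0.0,"az":0.0}])

```text
t: 7.95
tool_pos: [0.5662, 0.0442, 0.1007]
ee_rot: [0.028, 1.0, 0.0, 0.0]
wrist_force: [-2.5, -0.8, 6.3]
finger_gap: -0.0
gripper_force: 2.6
```

Call:
drive_tool(deltas=[{"claw":0.0,"tx":0.0,"ty":0.0,"tz":0.03,"ax":0.0,"ay":0.0,"az":0.0},{"claw":0.0,"tx":0.0,"ty":0.0,"tz":0.0,"ax":0.0,"ay":0.0,"az":0.0},{"claw":0.0,"tx":0.0,"ty":0.0,"tz":0.0,"ax":0.0,"ay":0.0,"az":0.0}])

```text
t: 8.2
tool_pos: [0.5662, 0.0442, 0.1007]
ee_rot: [0.028, 1.0, 0.0, 0.0]
wrist_force: [-4.2, -0.3, 7.5]
finger_gap: 0.0
gripper_force: 3.9
```

Call:
drive_tool(deltas=[{"claw":0.0,"tx":0.05,"ty":0.0,"tz":0.03,"ax":0.0,"ay":0.0,"az":0.0},{"claw":0.0,"tx":0.0,"ty":0.0,"tz":0.0,"ax":0.0,"ay":0.0,"az":0.0},{"claw":0.0,"tx":0.0,"ty":0.0,"tz":0.0,"ax":0.0,"ay":0.0,"az":0.0}])

```text
t: 8.45
tool_pos: [0.5661, 0.0442, 0.1006]
ee_rot: [0.028, 1.0, 0.0, 0.001]
wrist_force: [-1.9, -1.1, 7.6]
finger_gap: -0.0002
gripper_force: 4.1
```

Call:
drive_tool(deltas=[{"claw":0.0,"tx":0.05,"ty":0.0,"tz":0.03,"ax":0.0,"ay":0.0,"az":0.0},{"claw":0.0,"tx":0.0,"ty":0.0,"tz":0.03,"ax":0.0,"ay":0.0,"az":0.0},{"claw":0.0,"tx":0.0,"ty":0.0,"tz":0.0,"ax":0.0,"ay":0.0,"az":0.0}])

```text
t: 8.7
tool_pos: [0.566, 0.0442, 0.1007]
ee_rot: [0.028, 1.0, 0.0, 0.001]
wrist_force: [-1.4, -1.3, 10.9]
finger_gap: 0.0003
gripper_force: 5.5
```

Call:
drive_tool(deltas=[{"claw":0.0,"tx":0.05,"ty":0.0,"tz":0.03,"ax":0.0,"ay":0.0,"az":0.0},{"claw":0.0,"tx":0.1,"ty":0.0,"tz":0.0,"ax":0.0,"ay":0.0,"az":0.0},{"claw":0.0,"tx":0.1,"ty":0.0,"tz":0.0,"ax":0.0,"ay":0.0,"az":0.0},{"claw":0.0,"tx":0.1,"ty":0.0,"tz":0.0,"ax":0.0,"ay":0.0,"az":0.0}])

```text
t: 9.03
tool_pos: [0.5636, 0.0445, 0.1007]
ee_rot: [0.028, 1.0, 0.0, 0.003]
wrist_force: [5.1, -0.9, 7.6]
finger_gap: 0.0002
gripper_force: 4.1
```

Call:
drive_tool(deltas=[{"claw":0.0,"tx":0.05,"ty":0.0,"tz":0.04,"ax":0.0,"ay":0.0,"az":0.0},{"claw":0.0,"tx":0.05,"ty":0.0,"tz":0.04,"ax":0.0,"ay":0.0,"az":0.0},{"claw":0.0,"tx":0.1,"ty":0.0,"tz":0.0,"ax":0.0,"ay":0.0,"az":0.0},{"claw":0.0,"tx":0.1,"ty":0.0,"tz":0.0,"ax":0.0,"ay":0.0,"az":0.0}])

```text
t: 9.37
tool_pos: [0.5613, 0.0447, 0.1006]
ee_rot: [0.028, 1.0, 0.0, 0.004]
wrist_force: [6.4, -0.2, 10.9]
finger_gap: -0.0001
gripper_force: 5.8
```

Call:
drive_tool(deltas=[{"claw":0.0,"tx":0.1,"ty":0.0,"tz":0.03,"ax":0.0,"ay":0.0,"az":0.0},{"claw":0.0,"tx":0.12,"ty":0.0,"tz":0.0,"ax":0.0,"ay":0.0,"az":0.0},{"claw":0.0,"tx":0.12,"ty":0.0,"tz":0.0,"ax":0.0,"ay":0.0,"az":0.0},{"claw":0.0,"tx":0.12,"ty":0.0,"tz":0.0,"ax":0.0,"ay":0.0,"az":0.0},{"claw":0.0,"tx":0.12,"ty":0.0,"tz":0.0,"ax":0.0,"ay":0.0,"az":0.0}])

```text
t: 9.78
tool_pos: [0.5557, 0.045, 0.1006]
ee_rot: [0.028, 1.0, 0.0, 0.004]
wrist_force: [6.2, -1.0, 12.3]
finger_gap: 0.0001
gripper_force: 6.5
```

```bash
python3 s.py; python3 - <<'E'
from bench import arm
import cv2,numpy as np
c=arm.camera("side");np.savez("side1.npz",**{k:np.array(v) for k,v in c.items()})
s=c["frame"][:,:,::-1][180:270,240:390]
cv2.imwrite("pics/c2.png",cv2.convertScaleAbs(cv2.resize(s,None,fx=5,fy=5,interpolation=cv2.INTER_CUBIC),alpha=1.3))
E
```

```text
t 9.7833 fix xy mm [5.8 0.2] z 100.62 tip 27.62
yaw err -0.00022528892675821588 z [ 8.3e-03  3.0e-04 -1.0e+00] F [ 6.25 -1.03 12.34] q [ 0.08  0.12 -0.19  1.26 -0.    0.14] 0.00012719216238634584
```

View pics/c2.png

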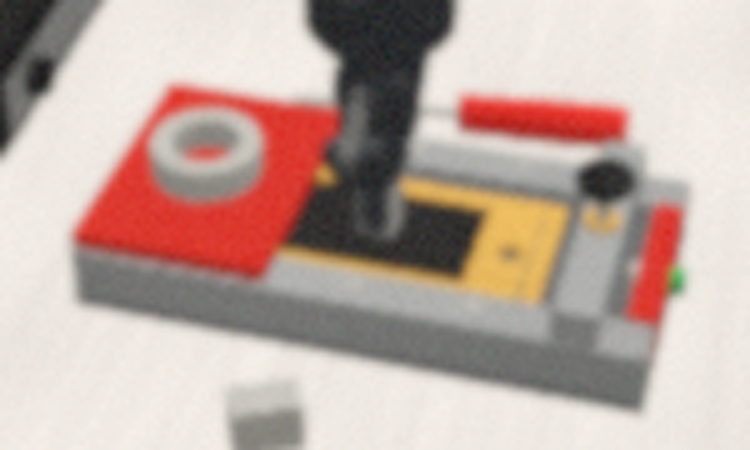

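```bash
cat > m.py <<'E'
from h import *
import sys
S=load("side0.npz");p=np.load("p.npy");a=p[2]
def m(u,v,z):
    d=ray(S,(u,v),z)[:2]-p[:2];return np.round(1e3*np.array([np.cos(a)*d[0]+np.sin(a)*d[1],-np.sin(a)*d[0]+np.cos(a)*d[1]]),1)
E
python3 - <<'E'
from m import *
print(m((247.5)/2.8-.5+250,111.5/2.8-.5+190,.026),m(511.5/5-.5+240,252.5/5-.5+180,.026))
E
```

```text
[-55.1  -1.1] [-65.6  -1.1]
```

Call:
drive_tool(deltas=[{"claw":0.0,"tx":0.14,"ty":0.0,"tz":0.0,"ax":0.0,"ay":0.0,"az":0.0},{"claw":0.0,"tx":0.14,"ty":0.0,"tz":0.0,"ax":0.0,"ay":0.0,"az":0.0},{"claw":0.0,"tx":0.14,"ty":0.0,"tz":0.0,"ax":0.0,"ay":0.0,"az":0.0},{"claw":0.0,"tx":0.14,"ty":0.0,"tz":0.0,"ax":0.0,"ay":0.0,"az":0.0},{"claw":0.0,"tx":0.14,"ty":0.0,"tz":0.0,"ax":0.0,"ay":0.0,"az":0.0},{"claw":0.0,"tx":0.14,"ty":0.0,"tz":0.0,"ax":0.0,"ay":0.0,"az":0.0},{"claw":0.0,"tx":0.14,"ty":0.0,"tz":0.0,"ax":0.0,"ay":0.0,"az":0.0}])

```text
t: 10.42
tool_pos: [0.5459, 0.0456, 0.1006]
ee_rot: [0.028, 1.0, 0.0, 0.004]
wrist_force: [6.0, -0.3, 12.6]
finger_gap: 0.0
gripper_force: 6.5
```

Call:
drive_tool(deltas=[{"claw":0.0,"tx":0.15,"ty":0.0,"tz":0.0,"ax":0.0,"ay":0.0,"az":0.0},{"claw":0.0,"tx":0.15,"ty":0.0,"tz":0.0,"ax":0.0,"ay":0.0,"az":0.0},{"claw":0.0,"tx":0.15,"ty":0.0,"tz":0.0,"ax":0.0,"ay":0.0,"az":0.0},{"claw":0.0,"tx":0.15,"ty":0.0,"tz":0.0,"ax":0.0,"ay":0.0,"az":0.0},{"claw":0.0,"tx":0.15,"ty":0.0,"tz":0.0,"ax":0.0,"ay":0.0,"az":0.0},{"claw":0.0,"tx":0.15,"ty":0.0,"tz":0.0,"ax":0.0,"ay":0.0,"az":0.0},{"claw":0.0,"tx":0.15,"ty":0.0,"tz":0.0,"ax":0.0,"ay":0.0,"az":0.0},{"claw":0.0,"tx":0.15,"ty":0.0,"tz":0.0,"ax":0.0,"ay":0.0,"az":0.0}])

```text
t: 11.08
tool_pos: [0.534, 0.0463, 0.1006]
ee_rot: [0.028, 1.0, 0.0, 0.004]
wrist_force: [6.7, -0.2, 12.9]
finger_gap: 0.0
gripper_force: 6.6
```

Call:
drive_tool(deltas=[{"claw":0.0,"tx":0.15,"ty":0.0,"tz":0.0,"ax":0.0,"ay":0.0,"az":0.0},{"claw":0.0,"tx":0.15,"ty":0.0,"tz":0.0,"ax":0.0,"ay":0.0,"az":0.0},{"claw":0.0,"tx":0.15,"ty":0.0,"tz":0.0,"ax":0.0,"ay":0.0,"az":0.0},{"claw":0.0,"tx":0.15,"ty":0.0,"tz":0.0,"ax":0.0,"ay":0.0,"az":0.0},{"claw":0.0,"tx":0.15,"ty":0.0,"tz":0.0,"ax":0.0,"ay":0.0,"az":0.0},{"claw":0.0,"tx":0.15,"ty":0.0,"tz":0.0,"ax":0.0,"ay":0.0,"az":0.0},{"claw":0.0,"tx":0.15,"ty":0.0,"tz":0.0,"ax":0.0,"ay":0.0,"az":0.0},{"claw":0.0,"tx":0.15,"ty":0.0,"tz":0.0,"ax":0.0,"ay":0.0,"az":0.0}])

```text
t: 11.75
tool_pos: [0.522, 0.047, 0.1006]
ee_rot: [0.028, 1.0, 0.0, 0.004]
wrist_force: [6.6, -1.3, 13.4]
finger_gap: -0.0
gripper_force: 6.6
```

```bash
python3 s.py; python3 - <<'E'
from bench import arm
import cv2,numpy as np
c=arm.camera("side")
s=c["frame"][:,:,::-1][180:270,240:390]
cv2.imwrite("pics/c3.png",cv2.convertScaleAbs(cv2.resize(s,None,fx=5,fy=5,interpolation=cv2.INTER_CUBIC),alpha=1.3))
E
```

```text
t 11.75 fix xy mm [-28.    0.2] z 100.58 tip 27.58
yaw err -0.00025526158759769935 z [ 8.4e-03  4.0e-04 -1.0e+00] F [ 6.58 -1.26 13.43] q [ 0.09  0.04 -0.27  1.26 -0.    0.15] -1.8154167511370713e-05
```

View pics/c3.png

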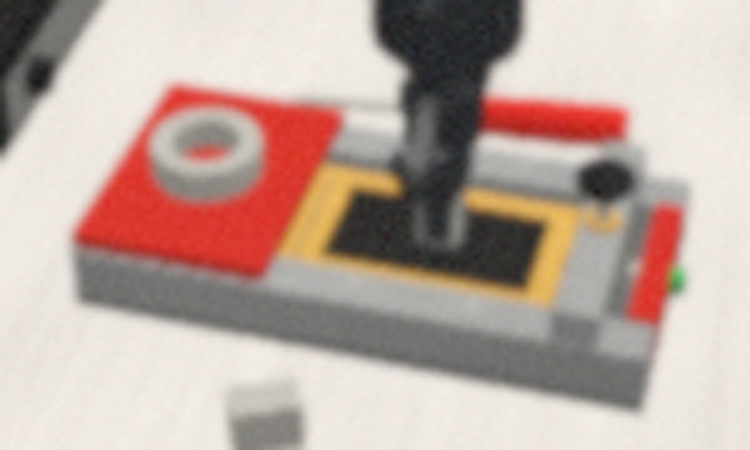

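Call:
drive_tool(deltas=[{"claw":0.0,"tx":0.12,"ty":0.0,"tz":0.0,"ax":0.0,"ay":0.0,"az":0.0},{"claw":0.0,"tx":0.12,"ty":0.0,"tz":0.0,"ax":0.0,"ay":0.0,"az":0.0},{"claw":0.0,"tx":0.12,"ty":0.0,"tz":0.0,"ax":0.0,"ay":0.0,"az":0.0},{"claw":0.0,"tx":0.12,"ty":0.0,"tz":0.0,"ax":0.0,"ay":0.0,"az":0.0},{"claw":0.0,"tx":0.12,"ty":0.0,"tz":0.0,"ax":0.0,"ay":0.0,"az":0.0},{"claw":0.0,"tx":0.12,"ty":0.0,"tz":0.0,"ax":0.0,"ay":0.0,"az":0.0},{"claw":0.0,"tx":0.08,"ty":0.0,"tz":0.0,"ax":0.0,"ay":0.0,"az":0.0}])

```text
t: 12.38
tool_pos: [0.514, 0.0474, 0.1006]
ee_rot: [0.028, 1.0, 0.0, 0.004]
wrist_force: [7.2, -0.9, 12.7]
finger_gap: 0.0003
gripper_force: 6.5
```

Call:
drive_tool(deltas=[{"claw":0.0,"tx":0.06,"ty":0.0,"tz":0.0,"ax":0.0,"ay":0.0,"az":0.0},{"claw":0.0,"tx":0.06,"ty":0.0,"tz":0.0,"ax":0.0,"ay":0.0,"az":0.0}])

```text
t: 12.55
tool_pos: [0.5129, 0.0475, 0.1006]
ee_rot: [0.028, 1.0, 0.0, 0.004]
wrist_force: [7.6, 0.0, 13.8]
finger_gap: 0.0002
gripper_force: 6.5
```

Call:
drive_tool(deltas=[{"claw":0.0,"tx":0.05,"ty":0.0,"tz":0.0,"ax":0.0,"ay":0.0,"az":0.0},{"claw":0.0,"tx":0.05,"ty":0.0,"tz":0.0,"ax":0.0,"ay":0.0,"az":0.0}])

```text
t: 12.72
tool_pos: [0.5119, 0.0476, 0.1006]
ee_rot: [0.028, 1.0, 0.0, 0.004]
wrist_force: [6.8, -0.7, 12.9]
finger_gap: -0.0
gripper_force: 6.5
```

Call:
drive_tool(deltas=[{"claw":0.0,"tx":0.04,"ty":0.0,"tz":0.0,"ax":0.0,"ay":0.0,"az":0.0},{"claw":0.0,"tx":0.04,"ty":0.0,"tz":0.0,"ax":0.0,"ay":0.0,"az":0.0}])

```text
t: 12.88
tool_pos: [0.5112, 0.0476, 0.1006]
ee_rot: [0.028, 1.0, 0.0, 0.004]
wrist_force: [7.3, 0.1, 12.3]
finger_gap: -0.0002
gripper_force: 6.5
```

Call:
drive_tool(deltas=[{"claw":0.0,"tx":0.04,"ty":0.0,"tz":0.0,"ax":0.0,"ay":0.0,"az":0.0},{"claw":0.0,"tx":0.04,"ty":0.0,"tz":0.0,"ax":0.0,"ay":0.0,"az":0.0}])

```text
t: 13.05
tool_pos: [0.5104, 0.0477, 0.1006]
ee_rot: [0.028, 1.0, 0.0, 0.004]
wrist_force: [7.5, -0.6, 13.0]
finger_gap: 0.0002
gripper_force: 6.5
```

Call:
drive_tool(deltas=[{"claw":0.0,"tx":0.04,"ty":0.0,"tz":0.0,"ax":0.0,"ay":0.0,"az":0.0},{"claw":0.0,"tx":0.04,"ty":0.0,"tz":0.0,"ax":0.0,"ay":0.0,"az":0.0}])

```text
t: 13.22
tool_pos: [0.5096, 0.0477, 0.1006]
ee_rot: [0.028, 1.0, 0.0, 0.004]
wrist_force: [7.2, -0.5, 13.4]
finger_gap: 0.0
gripper_force: 6.5
```

Call:
drive_tool(deltas=[{"claw":0.0,"tx":0.04,"ty":0.0,"tz":0.0,"ax":0.0,"ay":0.0,"az":0.0},{"claw":0.0,"tx":0.04,"ty":0.0,"tz":0.0,"ax":0.0,"ay":0.0,"az":0.0}])

```text
t: 13.38
tool_pos: [0.5088, 0.0478, 0.1006]
ee_rot: [0.028, 1.0, 0.0, 0.004]
wrist_force: [8.6, 0.1, 12.8]
finger_gap: 0.0002
gripper_force: 6.5
```

```bash
python3 - <<'E'
from bench import arm
import cv2,numpy as np
c=arm.camera("side")
np.savez("side2.npz",**{k:np.array(v) for k,v in c.items()})
f=lambda a,k:cv2.convertScaleAbs(cv2.resize(a[:,:,::-1],None,fx=k,fy=k,interpolation=cv2.INTER_CUBIC),alpha=1.2)
s0=np.load("side0.npz")["frame"]
cv2.imwrite("pics/c4.png",np.hstack([f(s0[205:260,340:385],8),f(c["frame"][205:260,340:385],8)]))
E
```

```text
(no output)
```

View pics/c4.png

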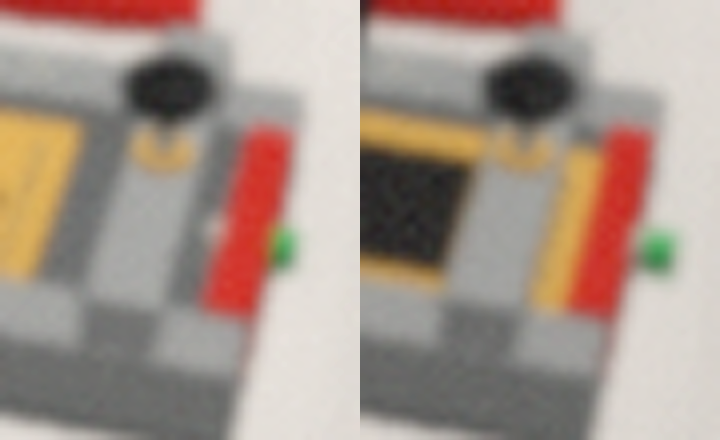

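Call:
drive_tool(deltas=[{"claw":0.0,"tx":0.04,"ty":0.0,"tz":0.0,"ax":0.0,"ay":0.0,"az":0.0},{"claw":0.0,"tx":0.0,"ty":0.0,"tz":0.0,"ax":0.0,"ay":0.0,"az":0.0}])

```text
t: 13.6
tool_pos: [0.5087, 0.0478, 0.1006]
ee_rot: [0.028, 1.0, 0.0, 0.005]
wrist_force: [8.6, -0.6, 11.7]
finger_gap: -0.0001
gripper_force: 5.9
```

Call:
drive_tool(deltas=[{"claw":0.0,"tx":0.04,"ty":0.0,"tz":0.02,"ax":0.0,"ay":0.0,"az":0.0},{"claw":0.0,"tx":0.0,"ty":0.0,"tz":0.0,"ax":0.0,"ay":0.0,"az":0.0}])

```text
t: 13.77
tool_pos: [0.5085, 0.0478, 0.1006]
ee_rot: [0.029, 1.0, 0.0, 0.005]
wrist_force: [10.5, -0.5, 11.7]
finger_gap: -0.0001
gripper_force: 5.9
```

Call:
drive_tool(deltas=[{"claw":0.0,"tx":0.0,"ty":0.0,"tz":-0.1,"ax":0.0,"ay":0.0,"az":0.0},{"claw":0.0,"tx":0.0,"ty":0.0,"tz":-0.2,"ax":0.0,"ay":0.0,"az":0.0},{"claw":0.0,"tx":0.0,"ty":0.0,"tz":-0.8,"ax":0.0,"ay":0.0,"az":0.0},{"claw":0.0,"tx":0.0,"ty":0.0,"tz":-1.5,"ax":0.0,"ay":0.0,"az":0.0},{"claw":0.0,"tx":0.0,"ty":0.0,"tz":-2.0,"ax":0.0,"ay":0.0,"az":0.0},{"claw":0.0,"tx":0.0,"ty":0.0,"tz":-2.0,"ax":0.0,"ay":0.0,"az":0.0},{"claw":0.0,"tx":0.0,"ty":0.0,"tz":-1.4,"ax":0.0,"ay":0.0,"az":0.0},{"claw":0.0,"tx":0.0,"ty":0.0,"tz":0.0,"ax":0.0,"ay":0.0,"az":0.0},{"claw":0.0,"tx":0.0,"ty":0.0,"tz":0.0,"ax":0.0,"ay":0.0,"az":0.0}])

```text
t: 14.52
tool_pos: [0.505, 0.0477, 0.1778]
ee_rot: [0.028, 1.0, 0.0, 0.0]
wrist_force: [-0.1, 0.1, -1.2]
finger_gap: 0.0002
gripper_force: 0.0
```

```bash
python3 s.py; python3 - <<'E'
from bench import arm
import cv2,numpy as np
c=arm.camera("side")
f=lambda a,k:cv2.convertScaleAbs(cv2.resize(a[:,:,::-1],None,fx=k,fy=k,interpolation=cv2.INTER_CUBIC),alpha=1.2)
cv2.imwrite("pics/c5.png",np.hstack([f(np.load("side2.npz")["frame"][205:260,340:385],8),f(c["frame"][205:260,340:385],8)]))
E
```

```text
t 14.5167 fix xy mm [-44.9  -0. ] z 177.78 tip 104.78
yaw err -8.870535686411607e-05 z [ 6.e-04  1.e-04 -1.e+00] F [-0.07  0.15 -1.15] q [ 0.09 -0.03 -0.18  1.41 -0.    0.15] 0.00015242999992991308
```

View pics/c5.png

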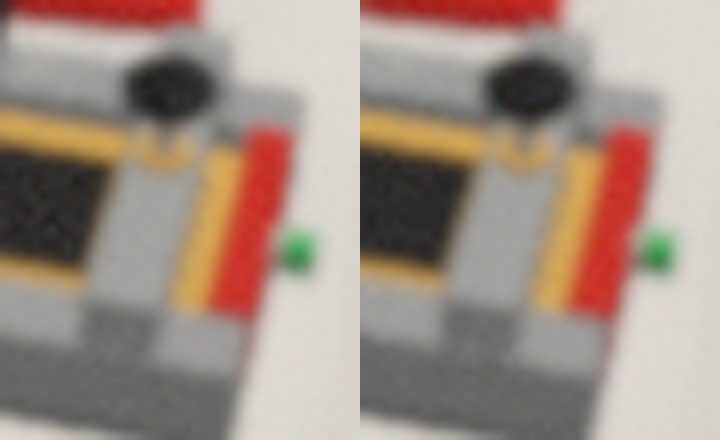

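Call:
drive_tool(deltas=[{"claw":0.0,"tx":1.0,"ty":0.0,"tz":0.0,"ax":0.0,"ay":0.0,"az":0.0},{"claw":0.0,"tx":1.5,"ty":0.0,"tz":0.0,"ax":0.0,"ay":0.0,"az":0.0},{"claw":0.0,"tx":1.5,"ty":0.0,"tz":0.0,"ax":0.0,"ay":0.0,"az":0.0},{"claw":0.0,"tx":1.5,"ty":0.0,"tz":0.0,"ax":0.0,"ay":0.0,"az":0.0},{"claw":0.0,"tx":1.25,"ty":0.0,"tz":0.0,"ax":0.0,"ay":0.0,"az":0.0},{"claw":0.0,"tx":0.0,"ty":0.05,"tz":0.5,"ax":0.0,"ay":0.0,"az":0.0},{"claw":0.0,"tx":0.0,"ty":0.0,"tz":0.5,"ax":0.0,"ay":0.0,"az":0.0},{"claw":0.0,"tx":0.0,"ty":0.0,"tz":0.2,"ax":0.0,"ay":0.0,"az":0.0},{"claw":0.0,"tx":0.0,"ty":0.0,"tz":0.0,"ax":0.0,"ay":0.0,"az":0.0},{"claw":0.0,"tx":0.0,"ty":0.0,"tz":0.0,"ax":0.0,"ay":0.0,"az":0.0}])

```text
t: 15.4
tool_pos: [0.4377, 0.0519, 0.1649]
ee_rot: [0.028, 1.0, -0.0, -0.001]
wrist_force: [0.1, 0.6, 0.5]
finger_gap: 0.0004
gripper_force: 0.0
```

```bash
python3 s.py; python3 - <<'E'
from bench import arm
import cv2,numpy as np
c=arm.camera("side")
f=lambda a,k:cv2.convertScaleAbs(cv2.resize(a[:,:,::-1],None,fx=k,fy=k,interpolation=cv2.INTER_CUBIC),alpha=1.2)
cv2.imwrite("pics/c6.png",f(c["frame"][180:260,320:400],7))
E
```

```text
t 15.4 fix xy mm [-112.4    0.4] z 164.9 tip 91.9
yaw err -0.00021365931945482863 z [-1.e-03 -1.e-04 -1.e+00] F [0.12 0.63 0.48] q [ 0.12 -0.18 -0.35  1.4  -0.    0.18] 0.00037679584799112505
```

View pics/c6.png

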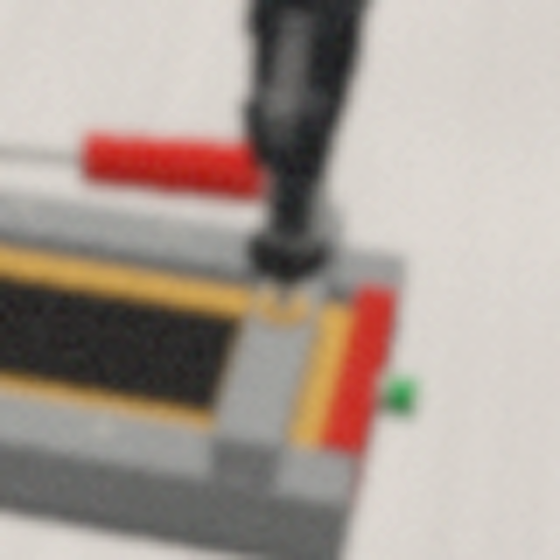

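Call:
drive_tool(deltas=[{"claw":0.0,"tx":0.0,"ty":0.0,"tz":0.06,"ax":0.0,"ay":0.0,"az":0.0},{"claw":0.0,"tx":0.0,"ty":0.0,"tz":0.06,"ax":0.0,"ay":0.0,"az":0.0},{"claw":0.0,"tx":0.0,"ty":0.0,"tz":0.06,"ax":0.0,"ay":0.0,"az":0.0},{"claw":0.0,"tx":0.0,"ty":0.0,"tz":0.06,"ax":0.0,"ay":0.0,"az":0.0},{"claw":0.0,"tx":0.0,"ty":0.0,"tz":0.06,"ax":0.0,"ay":0.0,"az":0.0}])

```text
t: 15.87
tool_pos: [0.4376, 0.052, 0.1625]
ee_rot: [0.028, 1.0, -0.0, 0.0]
wrist_force: [1.2, -0.1, 0.1]
finger_gap: 0.0003
gripper_force: 0.0
```

Call:
drive_tool(deltas=[{"claw":0.0,"tx":0.0,"ty":0.0,"tz":0.06,"ax":0.0,"ay":0.0,"az":0.0},{"claw":0.0,"tx":0.0,"ty":0.0,"tz":0.06,"ax":0.0,"ay":0.0,"az":0.0}])

```text
t: 16.03
tool_pos: [0.4376, 0.052, 0.1616]
ee_rot: [0.028, 1.0, 0.0, 0.0]
wrist_force: [-1.5, -0.6, 4.9]
finger_gap: 0.0003
gripper_force: 2.4
```

Contact with the knob at tip ≈ 88.6–89 mm. Pushing on in small strokes.

Call:
drive_tool(deltas=[{"claw":0.0,"tx":0.0,"ty":0.0,"tz":0.06,"ax":0.0,"ay":0.0,"az":0.0},{"claw":0.0,"tx":0.0,"ty":0.0,"tz":0.06,"ax":0.0,"ay":0.0,"az":0.0},{"claw":0.0,"tx":0.0,"ty":0.0,"tz":0.06,"ax":0.0,"ay":0.0,"az":0.0}])

```text
t: 16.28
tool_pos: [0.4376, 0.052, 0.1597]
ee_rot: [0.028, 1.0, 0.0, 0.0]
wrist_force: [-1.4, 0.4, 5.5]
finger_gap: -0.0001
gripper_force: 2.5
```

Call:
drive_tool(deltas=[{"claw":0.0,"tx":0.0,"ty":0.0,"tz":0.06,"ax":0.0,"ay":0.0,"az":0.0},{"claw":0.0,"tx":0.0,"ty":0.0,"tz":0.06,"ax":0.0,"ay":0.0,"az":0.0},{"claw":0.0,"tx":0.0,"ty":0.0,"tz":0.06,"ax":0.0,"ay":0.0,"az":0.0}])

```text
t: 16.53
tool_pos: [0.4376, 0.052, 0.1577]
ee_rot: [0.028, 1.0, -0.0, 0.0]
wrist_force: [-0.8, -0.4, 4.3]
finger_gap: -0.0001
gripper_force: 2.4
```

Call:
drive_tool(deltas=[{"claw":0.0,"tx":0.0,"ty":0.0,"tz":0.06,"ax":0.0,"ay":0.0,"az":0.0},{"claw":0.0,"tx":0.0,"ty":0.0,"tz":0.06,"ax":0.0,"ay":0.0,"az":0.0},{"claw":0.0,"tx":0.0,"ty":0.0,"tz":0.06,"ax":0.0,"ay":0.0,"az":0.0}])

```text
t: 16.78
tool_pos: [0.4376, 0.052, 0.1558]
ee_rot: [0.028, 1.0, 0.0, 0.0]
wrist_force: [-1.8, -1.0, 5.5]
finger_gap: 0.0
gripper_force: 2.4
```

Call:
drive_tool(deltas=[{"claw":0.0,"tx":0.0,"ty":0.0,"tz":0.06,"ax":0.0,"ay":0.0,"az":0.0},{"claw":0.0,"tx":0.0,"ty":0.0,"tz":0.06,"ax":0.0,"ay":0.0,"az":0.0},{"claw":0.0,"tx":0.0,"ty":0.0,"tz":0.06,"ax":0.0,"ay":0.0,"az":0.0}])

```text
t: 17.03
tool_pos: [0.4376, 0.052, 0.154]
ee_rot: [0.028, 1.0, 0.0, 0.0]
wrist_force: [-0.6, -1.0, 5.2]
finger_gap: 0.0003
gripper_force: 2.4
```

Call:
drive_tool(deltas=[{"claw":0.0,"tx":0.0,"ty":0.0,"tz":0.06,"ax":0.0,"ay":0.0,"az":0.0},{"claw":0.0,"tx":0.0,"ty":0.0,"tz":0.06,"ax":0.0,"ay":0.0,"az":0.0},{"claw":0.0,"tx":0.0,"ty":0.0,"tz":0.06,"ax":0.0,"ay":0.0,"az":0.0}])

```text
t: 17.28
tool_pos: [0.4376, 0.052, 0.1522]
ee_rot: [0.028, 1.0, -0.0, 0.0]
wrist_force: [-1.0, -0.4, 4.9]
finger_gap: 0.0
gripper_force: 2.4
```

Call:
drive_tool(deltas=[{"claw":0.0,"tx":0.0,"ty":0.0,"tz":0.06,"ax":0.0,"ay":0.0,"az":0.0},{"claw":0.0,"tx":0.0,"ty":0.0,"tz":0.06,"ax":0.0,"ay":0.0,"az":0.0},{"claw":0.0,"tx":0.0,"ty":0.0,"tz":0.06,"ax":0.0,"ay":0.0,"az":0.0}])

```text
t: 17.53
tool_pos: [0.4376, 0.052, 0.1505]
ee_rot: [0.028, 1.0, 0.0, 0.0]
wrist_force: [-0.5, 0.3, 4.5]
finger_gap: 0.0003
gripper_force: 2.4
```

Tip 77.5 mm, past the plate's surface; 4 mm left.

Call:
drive_tool(deltas=[{"claw":0.0,"tx":0.0,"ty":0.0,"tz":0.06,"ax":0.0,"ay":0.0,"az":0.0},{"claw":0.0,"tx":0.0,"ty":0.0,"tz":0.06,"ax":0.0,"ay":0.0,"az":0.0},{"claw":0.0,"tx":0.0,"ty":0.0,"tz":0.06,"ax":0.0,"ay":0.0,"az":0.0}])

```text
t: 17.78
tool_pos: [0.4376, 0.052, 0.1487]
ee_rot: [0.028, 1.0, 0.0, 0.0]
wrist_force: [-0.4, 0.2, 4.3]
finger_gap: -0.0002
gripper_force: 2.4
```

Call:
drive_tool(deltas=[{"claw":0.0,"tx":0.0,"ty":0.0,"tz":0.05,"ax":0.0,"ay":0.0,"az":0.0},{"claw":0.0,"tx":0.0,"ty":0.0,"tz":0.05,"ax":0.0,"ay":0.0,"az":0.0}])

```text
t: 17.95
tool_pos: [0.4376, 0.052, 0.1476]
ee_rot: [0.028, 1.0, 0.0, 0.0]
wrist_force: [0.5, 0.1, 4.5]
finger_gap: 0.0001
gripper_force: 2.4
```

Call:
drive_tool(deltas=[{"claw":0.0,"tx":0.0,"ty":0.0,"tz":0.05,"ax":0.0,"ay":0.0,"az":0.0},{"claw":0.0,"tx":0.0,"ty":0.0,"tz":0.05,"ax":0.0,"ay":0.0,"az":0.0},{"claw":0.0,"tx":0.0,"ty":0.0,"tz":0.0,"ax":0.0,"ay":0.0,"az":0.0}])

```text
t: 18.2
tool_pos: [0.4376, 0.052, 0.1465]
ee_rot: [0.028, 1.0, -0.0, -0.0]
wrist_force: [0.5, -0.3, 4.3]
finger_gap: -0.0003
gripper_force: 1.7
```

Call:
drive_tool(deltas=[{"claw":0.0,"tx":0.0,"ty":0.0,"tz":0.05,"ax":0.0,"ay":0.0,"az":0.0},{"claw":0.0,"tx":0.0,"ty":0.0,"tz":0.03,"ax":0.0,"ay":0.0,"az":0.0},{"claw":0.0,"tx":0.0,"ty":0.0,"tz":0.0,"ax":0.0,"ay":0.0,"az":0.0}])

```text
t: 18.45
tool_pos: [0.4376, 0.052, 0.1461]
ee_rot: [0.028, 1.0, 0.0, 0.0]
wrist_force: [-0.9, 0.0, 7.4]
finger_gap: -0.0002
gripper_force: 3.3
```

Call:
drive_tool(deltas=[{"claw":0.0,"tx":0.0,"ty":0.0,"tz":0.04,"ax":0.0,"ay":0.0,"az":0.0},{"claw":0.0,"tx":0.0,"ty":0.0,"tz":0.03,"ax":0.0,"ay":0.0,"az":0.0},{"claw":0.0,"tx":0.0,"ty":0.0,"tz":0.0,"ax":0.0,"ay":0.0,"az":0.0}])

```text
t: 18.7
tool_pos: [0.4376, 0.052, 0.1461]
ee_rot: [0.028, 1.0, 0.0, 0.0]
wrist_force: [-3.6, -0.6, 12.2]
finger_gap: -0.0003
gripper_force: 6.2
```

Call:
drive_tool(deltas=[{"claw":0.0,"tx":0.0,"ty":0.0,"tz":-0.2,"ax":0.0,"ay":0.0,"az":0.0},{"claw":0.0,"tx":0.0,"ty":0.0,"tz":-0.8,"ax":0.0,"ay":0.0,"az":0.0},{"claw":0.0,"tx":0.0,"ty":0.0,"tz":-2.0,"ax":0.0,"ay":0.0,"az":0.0},{"claw":0.0,"tx":0.0,"ty":0.0,"tz":-2.5,"ax":0.0,"ay":0.0,"az":0.0},{"claw":0.0,"tx":0.0,"ty":0.0,"tz":-2.5,"ax":0.0,"ay":0.0,"az":0.0},{"claw":0.0,"tx":0.0,"ty":0.0,"tz":-2.5,"ax":0.0,"ay":0.0,"az":0.0},{"claw":0.0,"tx":0.0,"ty":0.0,"tz":-1.5,"ax":0.0,"ay":0.0,"az":0.0},{"claw":0.0,"tx":0.0,"ty":0.0,"tz":0.0,"ax":0.0,"ay":0.0,"az":0.0},{"claw":0.0,"tx":0.0,"ty":0.0,"tz":0.0,"ax":0.0,"ay":0.0,"az":0.0},{"claw":0.0,"tx":0.0,"ty":0.0,"tz":0.0,"ax":0.0,"ay":0.0,"az":0.0}])

```text
t: 19.53
tool_pos: [0.4373, 0.052, 0.2642]
ee_rot: [0.028, 1.0, -0.0, -0.001]
wrist_force: [-0.7, 0.4, 0.2]
finger_gap: -0.0002
gripper_force: 0.0
```

```bash
python3 s.py; python3 - <<'E'
from bench import arm
import cv2,numpy as np
c=arm.camera("side")
f=lambda a,k:cv2.convertScaleAbs(cv2.resize(a[:,:,::-1],None,fx=k,fy=k,interpolation=cv2.INTER_CUBIC),alpha=1.2)
cv2.imwrite("pics/c7.png",f(c["frame"][180:265,240:390],5))
E
```

```text
t 19.5333 fix xy mm [-112.8    0.4] z 264.23 tip 191.23
yaw err -9.739809257003351e-05 z [-1.4e-03 -1.0e-04 -1.0e+00] F [-0.73  0.35  0.15] q [ 0.12 -0.18 -0.16  1.6   0.    0.18] -0.00015241111110916386
```

View pics/c7.png

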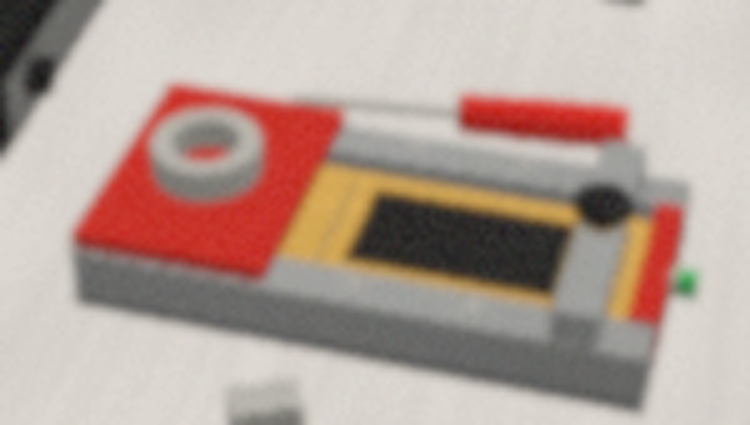

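The picture shows the knob seated at (603,205), the plate against the red stop and the green feeler end out at (685,283). The ring and the screwdriver have not moved.

```bash
python3 -c "
from bench import arm
print(arm.sign_off())"
```

```text
the job is handed in; nothing more can be done
None
```

The plate is home against the red stop, the index pin is fully down and locks it, and the arm is clear. The job was handed in at about 20 s; the highest forces I read were about 16 N on the pad and 13 N on the pin.

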